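# Refit the sprung roller in the tube mixer

### The arm

A 6-joint arm with a two-finger parallel gripper is mounted at the origin on the work surface. World frame = base frame: x ahead of the robot, y to its left, z up, the work surface at z = 0. Lengths are in m, angles in rad, forces in N, time in s.
With the tool pointing down it reaches from about 0.3 to 0.875 m from the base axis. Payload 6.4 kg.
Tool frame: the origin (TCP) lies between the finger pads; the fingertips stand 8 mm ahead of it and the grasp point (between the pads) lies 11 mm behind it; z points along the fingers, y is the direction in which the jaws open and shut (so a half turn about z gives the same grasp; the last joint's range is limited). The gripper opens to 85 mm and grips with 20 to 120 N. Pads are 22 mm wide; open, the fingers measure 114 mm over their backs; the gripper's body (76 mm by 85 mm) begins 54 mm behind the grasp point. The pads swing forward as they close: fully open they stand 13 mm farther back than shut.
Start: joints at [1.078, 0.181, 1.607, -0, 1.354, -0.206], TCP at [0.163, 0.552, 0.239] pointing down, gripper open.
Joint ranges: [-2.99, 2.99], [-0.89, 2.07], [0.3, 2.58], [-1.14, 4.28], [0, 2.63], [-3.12, 3.12]. Speed limits (rad/s): [2.57, 2.57, 3.01, 3.14, 3.14, 3.14].

### API

Orientations are given as a unit quaternion [w, x, y, z].
In Python, from bench import monitor, viewer, workorder, spotter gives the robot as it stands. The module is installed in compiled form; this text tells all that it offers.
- The arm moves only by the tool move_arm, never from a script. Its argument "motion" is a list of rows, each a list of 3 entries, a list of its own where there are three numbers: the shift along the tool's x, y, z in units of 60 mm (1.0 is 60 mm), then the turn, a rotation vector about the tool's x, y, z in units of 8 degrees (1.0 is 8 degrees), then the opening in per cent of the stroke, from 0 (shut) to 100 (fully open). In form: [[[dx, dy, dz], [rx, ry, rz], grip], ...]. A call has 1 to 10 rows; each row is the pose to reach, as a shift and turn from the pose commanded when the call began, along the tool's axes at that moment; what a row does not reach only later rows make up. A row lasts 1/8 s, in which the tool goes at most 62.5 mm and 10.7 degrees, less where a joint would pass 70% of its speed; a pose out of reach is approached as far as the arm can. A call with a gripper value outside its range is refused whole. The fingers move at their own pace and stop on an object; the grip force is fixed at half the most. Time passes only in rows, so rows that repeat a pose let the fingers close. It gives the time, the measured TCP pose, the force and the opening at its end, in the units of the state.
- monitor.get_obs(): the state, without advancing time (a new reading comes with each control period).
- viewer.camera(name): name is "scene" or "top"; returns the picture (420x560x3 uint8, blue, green, red); there is no depth.
- viewer.calibration(name): a dict with "fovy" (degrees; the focal length in pixels is half the picture's height over the tangent of half this angle, whatever the lens; pixels are square), "cx", "cy" (the principal point, pixels), "distortion" ([k1, k2, p1, p2, k3] as OpenCV has them; the pictures are not rectified), "extrinsics" (4x4, takes a point from camera to world coordinates). Camera axes: x right, y down, z forward; pixel columns grow to the right and rows downward; lengths in m; the calibration is good to about 2 mm. A picture is of the moment at which its call begins. calibration takes no time and is no camera call.
- workorder.hand_in(): hands the job in, once; it reports no verdict.
Trained networks look in the newest picture that a camera, given by its name, has taken for a name from the list of things; names that differ only in an ending like _2 or _b are one class to them, and where a whole thing is asked for, a point or a joint stands for the part that bears it (a point fixed in the world has none). Each returns a list of dicts, best first, with "score" (0 to 1); they miss things now and then, are a little off and sometimes report something else, mostly with a low value. They report only what shows in the picture. A call takes as long as a camera call. They do not tell look-alikes from the thing itself.
- spotter.search_frame(camera, name): "centre" ([column, row] as shares, 0 to 1, of the picture: columns of its width, rows of its height, amid what is visible of it).
- spotter.outline_of(camera, name): "region" (420x560 bool, what is visible of it) and "centre" ([column, row] as shares, 0 to 1, of the picture: columns of its width, rows of its height, amid what is visible of it).
The state is a dict: "time_s": time; "q": joint angles; "dq": joint speeds; "joint_efforts": joint torques, N m; "eef_pos": TCP position; "eef_rot": TCP orientation; "wrist_force": force on the tool from outside, world axes, zero at the start; "torque": the same for the moment, N m; "opening": opening from 0.0 (shut) to 1.0 (fully open).
Only numpy, scipy, OpenCV 4.12 (cv2) and the standard library are available. Lean on these libraries where they do the work, as an engineer would, in place of code of your own. Each camera call takes 0.05 s, during which the arm holds its last target. There are 200 camera calls.

### The job

Take the loose black roller out of its cradle and refit it between the two blue end cups of the empty front bay of the tube roller mixer: push its spring pin into one cup until the spring gives far enough, swing the other end down, and ease the roller back until it hangs level with both ends fully in their cups and is let go; either way round will do. Be gentle: go by feel, never ram the roller against the mixer or force the pin past its stop, do not press on the mixer with the gripper, and leave everything else on the bench where it is.

Things in the scene. Friction and masses are not known exactly. Their poses are not given: they have to be found in the camera images.
- roller: Loose roller: firm black rubber barrel 30 mm across, 108 mm long, 0.15 to 0.3 kg. Origin at the barrel's middle on its axis; x axis along the roller towards the spring pin. Overall 152 mm with the pin out, 138 mm with it hard in (14 mm travel). It starts level in the cradle, its middle free to grip from above.
- pin_end (a point): Centre of the barrel's end face (blue band) on the pin's side, 54 mm from the roller's middle. The brass spring pin, 10 mm across with a round nose, stands 32 mm out of it, its tip 86 mm from the roller's middle. It takes 3.6 N to start plus 0.6 N per mm: about 4.8 N once fitted (2 mm in), 9.6 N at 10 mm, 12 N at its stop at 14 mm; beyond that it is rigid.
- fixed_tip (a point): Outermost point of the round nose of the rigid steel stub (10 mm across, stands 12 mm out of the barrel's other end, which has a grey band), on the roller's axis, 66 mm from the roller's middle.
- mixer: White mixer base fixed to the bench, 180 (x) by 210 mm (y). Origin on the bench; z up. On it a frame carries grey end plates, two blue cups and a fitted roller (30 mm across, 80 mm from the empty bay towards +x). The frame is locked anywhere up to 7 mm along +-y of centre, differently each time; no pose tells where: feel for it. Frame deck 50 mm up.
- bay_left (a point): Mark fixed to the base, on the empty bay's axis (along mixer y, 95 mm up), 75 mm to +y of its middle: the floor of the left cup when the frame is central. Cup: blind round hole facing the other, 9 mm deep, 14 mm across inside, flaring to 21 mm over the outer 6 mm; rim 29 mm across outside. Cup floors are 150 mm apart, rims 132 mm.
- bay_right (a point): The same for the right cup, 75 mm to -y of the bay's middle. The cups stand on the end plates, whose inner faces are 156 mm apart; plates 12 mm thick, tops 109 mm above the bench.
- cradle: Low holder fixed to the bench, 130 mm (its x) by 75 mm, base plate 12 mm thick; two white V blocks at 45 mm either side of its middle (each 10 mm thick) carry the roller with its axis along the cradle's x, 42 mm above the bench. Origin under its middle.
- tip_box: Bystander: white box of pipette tips, 85 x 120 x 50 mm tall; origin at the centre of its underside. Not to be moved.
- media_bottle: Bystander: amber bottle with blue cap, 70 mm across, 150 mm tall; origin at the centre of its underside. Not to be moved.
- beaker: Bystander: clear open beaker, 70 mm across, 90 mm tall; origin at the centre of its underside. Not to be moved.
- stain_jar: Bystander: small amber jar, 36 mm across, 50 mm tall; origin at the centre of its underside. Not to be moved.
- screwdriver: Bystander: screwdriver lying on the bench; origin in the tool. Not to be moved.
- flow_cell: Bystander: grey flow cell block, 60 x 50 x 36 mm tall; origin at the centre of its underside. Not to be moved.
- timer: Bystander: white bench timer, 50 x 60 x 20 mm tall; origin at the centre of its underside. Not to be moved.
There are look-alikes about, which are no part of the job. Of the things like the roller, leave any that is white; of the rest the larger one is meant.

How it is judged:
By the outcome, as a careful person would: the job done as asked, in the order asked, and still so for the second after the job is handed in, with the robot touching nothing.
It also fails if it takes over 67 s, if anything falls off the work surface, if the arm or the gripper's body presses on something with over 40 N, if the wrist force passes 120 N, or if a joint passes its speed limit or range.

## Working session

There is one attempt and no reset: what is moved stays moved. The work goes in short steps, Python scripts to look and compute and a tool call to move; the robot and the scene stay as the last step left them, time stands still between calls to the robot, and variables do not carry over. Pictures are saved under pics/ and viewed, about 8 in all and at most 12, crops included, and the job is handed in when it is done.

Besides the shell and the picture viewer there is one more tool, called after "Emit:" as name(argument=value, ...), one argument or row to a line, values as JSON. move_arm: Moves the arm, as the interface text tells. Its arguments: {"type":"object","properties":{"motion":{"type":"array","items":{"type":"array"}}},"required":["motion"]}

```bash
mkdir -p pics; cat > h.py <<'E'
import numpy as np, cv2
from bench import monitor, viewer, workorder, spotter
def cal(n):
    c=viewer.calibration(n); f=210/np.tan(np.radians(c['fovy'])/2)
    return np.array([[f,0,c['cx']],[0,f,c['cy']],[0,0,1]]),np.array(c['distortion'],float),np.array(c['extrinsics'])
def ray(n,px):
    K,d,E=cal(n); p=cv2.undistortPoints(np.array([[px]],float),K,d)[0,0]
    v=E[:3,:3]@np.array([p[0],p[1],1]); return E[:3,3],v/np.linalg.norm(v)
def atz(n,px,z):
    o,v=ray(n,px); return o+v*(z-o[2])/v[2]
def proj(n,P):
    K,d,E=cal(n); R=E[:3,:3].T; t=-R@E[:3,3]
    return cv2.projectPoints(np.array(P,float).reshape(-1,3),cv2.Rodrigues(R)[0],t,K,d)[0][:,0]
E
python3 - <<'E'
from h import *
o=monitor.get_obs(); print({k:np.round(v,3) for k,v in o.items()})
for n in ['top','scene']:
    im=viewer.camera(n); cv2.imwrite(f'pics/{n}0.png',im)
    K,d,E=cal(n); print(n,K[0,0],d,np.round(E,3).tolist())
    for t in ['roller','pin_end','fixed_tip','mixer','bay_left','bay_right','cradle']:
        try: print(t,[(round(r['score'],2),np.round(np.array(r['centre'])*[560,420],1).tolist()) for r in spotter.search_frame(n,t)])
        except Exception as e: print(t,e)
E
```

```text
{'time_s': np.float64(0.0), 'q': array([ 1.078,  0.182,  1.608,  0.   ,  1.354, -0.206]), 'dq': array([ 0.   ,  0.   , -0.001,  0.001,  0.   ,  0.001]), 'joint_efforts': array([-2.0000e-03, -4.4486e+01, -3.5134e+01, -1.0000e-03,  9.0000e-03,
        0.0000e+00]), 'eef_pos': array([0.162, 0.551, 0.238]), 'eef_rot': array([-0.   ,  0.143,  0.99 , -0.001]), 'wrist_force': array([0.438, 0.079, 0.444]), 'torque': array([ 0.019, -0.025, -0.011]), 'opening': np.float64(1.002)}
top 479.9480837480264 [-0.03071813  0.          0.          0.          0.        ] [[-0.006, -0.988, 0.156, 0.326], [-1.0, 0.006, -0.005, -0.017], [0.005, -0.156, -0.988, 1.297], [0.0, 0.0, 0.0, 1.0]]
roller [(0.96, [359.4, 226.8]), (0.88, [335.8, 165.8]), (0.81, [348.4, 293.7])]
pin_end [(0.94, [358.9, 224.6]), (0.67, [351.4, 295.4]), (0.6, [337.3, 166.6])]
fixed_tip [(0.79, [355.9, 224.6]), (0.77, [349.1, 290.5]), (0.75, [336.9, 165.3]), (0.54, [267.6, 245.9])]
mixer [(0.65, [361.4, 224.2]), (0.55, [174.1, 203.8])]
bay_left [(0.74, [175.3, 200.5]), (0.48, [356.1, 225.0])]
bay_right [(0.56, [175.6, 201.9])]
cradle []
scene 483.40496822392055 [0.04911907 0.         0.         0.         0.        ] [[-0.699, 0.604, -0.383, 1.09], [0.715, 0.578, -0.393, 0.534], [-0.016, -0.549, -0.836, 1.273], [0.0, 0.0, 0.0, 1.0]]
roller [(0.69, [219.9, 206.4]), (0.67, [245.5, 156.7]), (0.46, [417.7, 298.5])]
pin_end [(0.78, [218.2, 203.1]), (0.74, [245.3, 159.4]), (0.74, [171.8, 174.3])]
fixed_tip [(0.74, [216.0, 204.1]), (0.7, [244.1, 158.1]), (0.7, [353.1, 267.3]), (0.64, [287.4, 139.3])]
mixer [(0.6, [344.9, 263.9])]
bay_left []
bay_right [(0.6, [195.8, 140.6]), (0.56, [346.3, 266.9])]
cradle [(0.83, [249.2, 165.0]), (0.68, [244.2, 157.4])]
```

```bash
python3 -c "
import cv2
for n in ['top','scene']:
    cv2.imwrite(f'pics/{n}0b.png',cv2.resize(cv2.imread(f'pics/{n}0.png'),(800,600),interpolation=cv2.INTER_CUBIC))"
```

```text
(no output)
```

View pics/top0b.png

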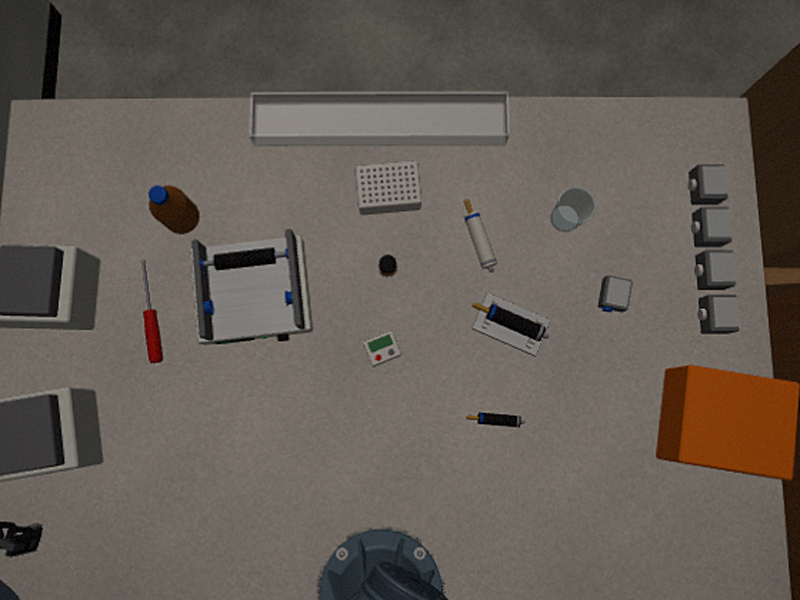

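View pics/scene0b.png

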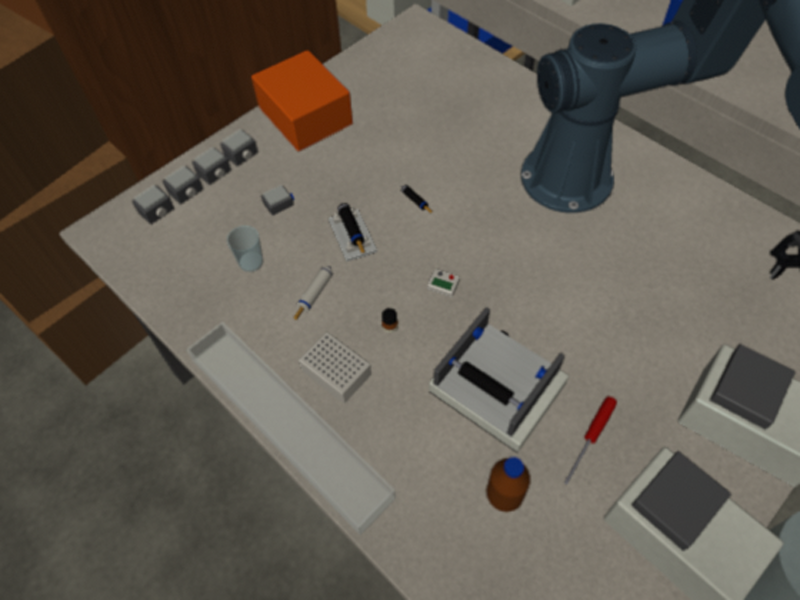

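The top view shows the black roller in its cradle at about (360,224) px, with the brass pin to the upper left. The mixer is at about (175,203) px, with the empty bay on its lower side. The smaller black roller and the white one are decoys. I'll enlarge both for measuring.

```bash
python3 - <<'E'
import cv2,numpy as np
t=cv2.imread('pics/top0.png');s=cv2.imread('pics/scene0.png')
def crop(im,x,y,w,h,k): return cv2.resize(im[y:y+h,x:x+w],(w*k,h*k),interpolation=cv2.INTER_CUBIC)
a=np.hstack([crop(t,130,155,100,90,4),crop(t,320,190,80,90,4)])  # 720x360
b=np.hstack([crop(s,295,205,110,120,4),crop(s,220,130,60,120,4)])
cv2.imwrite('pics/a.png',cv2.convertScaleAbs(a,alpha=1.6)); cv2.imwrite('pics/b.png',cv2.convertScaleAbs(b,alpha=1.6))
E
```

```text
(no output)
```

View pics/a.png

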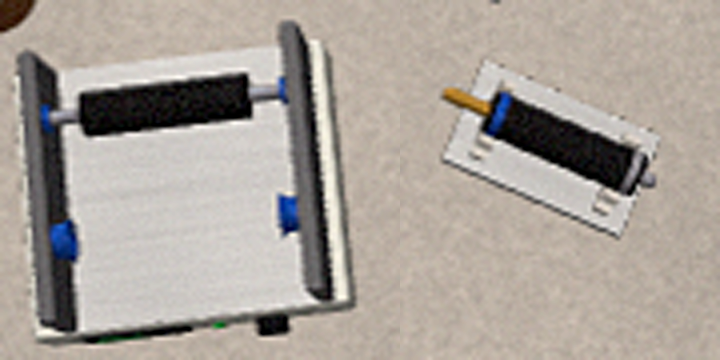

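View pics/b.png

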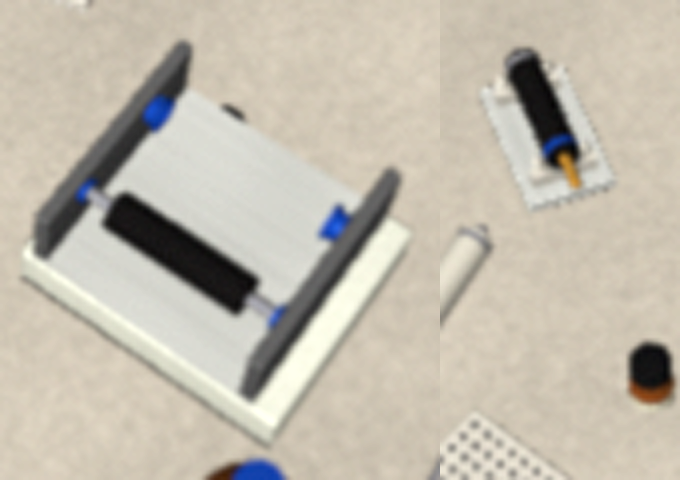

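```bash
cat > meas.py <<'E'
from h import *
P={}
def tri(pt,ps):
    A=[];b=[]
    for n,p in (('top',pt),('scene',ps)):
        o,v=ray(n,p); M=np.eye(3)-np.outer(v,v); A.append(M);b.append(M@o)
    return np.linalg.lstsq(np.vstack(A),np.hstack(b),rcond=None)[0]
def T(x,y): return (x/4+130-.375,y/4+155-.375)
def TR(x,y): return ((x-400)/4+320-.375,y/4+190-.375)
def S(x,y): return (x/4+295-.375,y/4+205-.375)
def SR(x,y): return ((x-440)/4+220-.375,y/4+130-.375)
pin=atz('top',TR(443,92),.042); fix=atz('top',TR(654,181),.042)
print('pin',pin,'fix',fix,'len',np.linalg.norm(pin-fix)); u=(pin-fix)/np.linalg.norm(pin-fix)
print('mid by pin',pin-u*.086,'by fix',fix+u*.066, 'yaw',np.degrees(np.arctan2(u[1],u[0])))
# scene
p2=atz('scene',SR(577,186),.042); f2=atz('scene',SR(520,48),.047); print('scene pin',p2)
# blue centroids
for n,boxes in (('top',dict(L=(140,205,152,224),R=(196,200,206,216),L2=(138,178,145,190),R2=(197,172,204,183))),('scene',dict(L=(373,252,384,266),R=(330,226,341,238),L2=(361,279,368,288),R2=(312,248,320,257)))):
    im=cv2.imread(f'pics/{n}0.png').astype(int)
    for k,(a,b,c,d) in boxes.items():
        r=im[b:d,a:c]; m=(r[...,0]>1.6*r[...,2])&(r[...,0]>50)
        y,x=np.nonzero(m); P[n,k]=(x.mean()+a,y.mean()+b); print(n,k,m.sum(),np.round(P[n,k],1),x.min()+a,x.max()+a,y.min()+b,y.max()+b)
for k in ['L','R','L2','R2']:
    X=tri(P['top',k],P['scene',k]); print(k,np.round(X,4),'top@.095',np.round(atz('top',P['top',k],.095),4),'sc@.095',np.round(atz('scene',P['scene',k],.095),4))
# base corners top crop / plate tops
for nm,p in dict(Ltop_front=(65,328),Ltop_back=(24,53),Rtop_front=(326,297),Rtop_back=(287,22)).items(): print(nm,np.round(atz('top',T(*p),.109),4))
E
python3 meas.py
```

```text
pin [ 0.51827958 -0.17142003  0.042     ] fix [ 0.45821667 -0.30913252  0.042     ] len 0.1502407539549675
mid by pin [ 0.48389869 -0.25024867  0.042     ] by fix [ 0.484602   -0.24863613  0.042     ] yaw 66.43571371643104
scene pin [ 0.51721062 -0.17497102  0.042     ]
top L 48 [145.2 214.4] 142 148 210 218
top R 35 [201.6 207.8] 200 204 204 213
top L2 13 [140.9 183.8] 140 142 181 187
top R2 7 [200.1 176.9] 200 201 174 179
scene L 39 [378.3 260.9] 375 382 257 264
scene R 47 [333.8 232.5] 330 337 229 237
scene L2 10 [363.7 283.6] 362 365 282 285
scene R2 18 [315.7 252.3] 314 318 250 255
L [0.5081 0.3025 0.0998] top@.095 [0.5083 0.3046 0.095 ] sc@.095 [0.5063 0.3008 0.095 ]
R [0.5243 0.16   0.0997] top@.095 [0.5244 0.1617 0.095 ] sc@.095 [0.5227 0.1576 0.095 ]
L2 [0.5868 0.3159 0.1014] top@.095 [0.5877 0.3184 0.095 ] sc@.095 [0.5846 0.314  0.095 ]
R2 [0.6046 0.1652 0.0993] top@.095 [0.6048 0.1669 0.095 ] sc@.095 [0.6035 0.1629 0.095 ]
Ltop_front [0.4502 0.2972 0.109 ]
Ltop_back [0.626  0.3297 0.109 ]
Rtop_front [0.4688 0.135  0.109 ]
Rtop_back [0.6453 0.1624 0.109 ]
```

```bash
cat >> h.py <<'E'
from scipy.spatial.transform import Rotation as Ro
def pose():
    o=monitor.get_obs(); q=o['eef_rot']; return o,np.array(o['eef_pos']),Ro.from_quat([q[1],q[2],q[3],q[0]])
def delta(p,R):  # p target TCP, R target Rotation -> units
    o,p0,R0=pose(); return np.round(R0.inv().apply(p-p0)/.06,3),np.round(np.degrees((R0.inv()*R).as_rotvec())/8,3)
def tool(yaw,tilt=0): # tool x at yaw (deg) in world, z down; tilt>0: x end goes down
    c,s=np.cos(np.radians(yaw)),np.sin(np.radians(yaw))
    return Ro.from_matrix(np.array([[c,s,0],[s,-c,0],[0,0,-1]]))*Ro.from_rotvec([0,-np.radians(tilt),0])
E
python3 - <<'E'
from h import *
for n,(a,b,c,d) in dict(top=(338,208,386,245),scene=(230,135,270,175)).items():
    g=cv2.imread(f'pics/{n}0.png')[b:d,a:c]; m=(g.max(2)<60)
    k,l,st,ce=cv2.connectedComponentsWithStats(m.astype(np.uint8)); i=1+st[1:,4].argmax()
    y,x=np.nonzero(l==i); X=np.array([atz(n,(u+a,v+b),.05)[:2] for u,v in zip(x,y)]); mu=X.mean(0)
    w,V=np.linalg.eigh(np.cov((X-mu).T)); v=V[:,1]*np.sign(V[1,1]); print(n,i,st[i],mu,np.degrees(np.arctan2(v[1],v[0])),np.sqrt(12*w))
p=np.array([.4837,-.2505,.20])
print(delta(p,tool(66.4)), [np.round(v,3) for v in pose()[1:2]])
E
```

```text
top 1 [  2   5  43  26 435] [ 0.4816474  -0.24993399] 66.0871311057248 [0.03024115 0.10316955]
scene 1 [  7   8  16  24 183] [ 0.48184669 -0.25661473] 64.75053727628124 [0.02805506 0.08899216]
(array([ -8.914, -11.307,   0.655]), array([ 0.   , -0.   , 12.146])) [array([0.163, 0.552, 0.239])]
```

Emit:
move_arm(
  motion=[
    [[-0.9,-1.1,0],[0,0,1.2],100],
    [[-1.8,-2.2,0],[0,0,2.4],100],
    [[-2.6,-3.2,0],[0,0,3.6],100],
    [[-3.5,-4.4,0],[0,0,4.9],100],
    [[-4.3,-5.4,0],[0,0,6.1],100],
    [[-5.2,-6.5,0],[0,0,7.3],100],
    [[-6.0,-7.6,0],[0,0,8.5],100],
    [[-6.9,-8.7,0.2],[0,0,9.8],100],
    [[-7.7,-9.8,0.4],[0,0,11.0],100],
    [[-8.6,-10.9,0.65],[0,0,12.2],100],
  ],
)

```text
time_s: 2.05
eef_pos: [0.3963, -0.0299, 0.2243]
eef_rot: [0.001, 0.841, 0.542, 0.001]
wrist_force: [1.0, 0.9, 0.2]
opening: 1.002
```

```bash
python3 - <<'E'
from h import *
o,p,R=pose(); print(o['time_s'],p,R.as_matrix().round(3)[:,0])
print(delta(np.array([.483,-.251,.12]),tool(66)))
E
```

```text
2.05 [ 0.39627105 -0.02994374  0.22434591] [0.413 0.911 0.   ]
(array([-2.759,  2.834,  1.744]), array([ 0.016, -0.003, -0.049]))
```

Emit:
move_arm(
  motion=[
    [[-1.0,1.0,0.5],[0,0,0],100],
    [[-1.9,1.9,1.0],[0,0,0],100],
    [[-2.75,2.8,1.4],[0,0,0],100],
    [[-2.75,2.8,1.7],[0,0,0],100],
    [[-2.75,2.8,1.7],[0,0,0],100],
    [[-2.75,2.8,1.7],[0,0,0],100],
  ],
)

```text
time_s: 2.8
eef_pos: [0.4814, -0.2466, 0.1214]
eef_rot: [-0.001, 0.839, 0.544, -0.0]
wrist_force: [0.3, 0.3, 0.3]
opening: 1.005
```

```bash
python3 - <<'E'
from h import *
im=viewer.camera('top'); im2=viewer.camera('scene')
a=cv2.resize(im[170:290,310:410],None,fx=4,fy=4,interpolation=cv2.INTER_CUBIC)
b=cv2.resize(im2[90:210,205:285],None,fx=4,fy=4,interpolation=cv2.INTER_CUBIC)
cv2.imwrite('pics/c.png',cv2.convertScaleAbs(np.hstack([a,b]),alpha=1.6))
o,p,R=pose(); print(o['time_s'],p,R.as_matrix().round(3)[:,0],o['wrist_force'])
print(delta(np.array([.483,-.251,.031]),tool(66)))
E
```

```text
2.9 [ 0.4820459  -0.24597823  0.12291083] [ 0.406  0.914 -0.   ] [-0.42206281  1.57129955 -0.30030433]
(array([-0.07 ,  0.047,  1.532]), array([0.009, 0.001, 0.002]))
```

View pics/c.png

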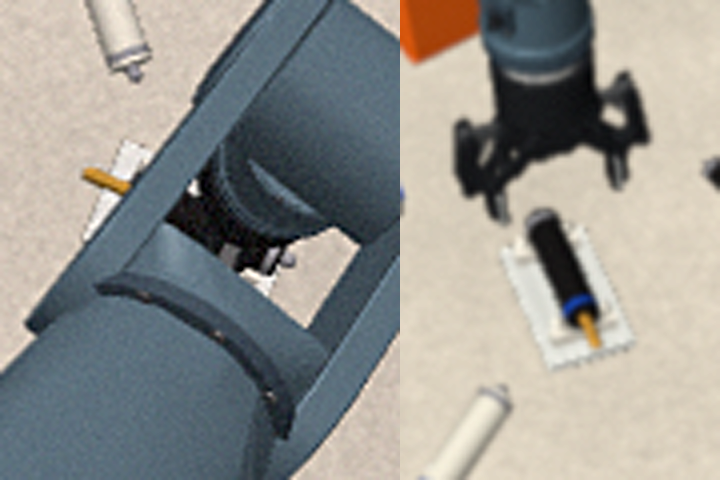

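The right half shows the open fingers straddling the cradled roller. In the crop the fingertips are at about (503,215) and (618,185), and the roller's middle is at (562,265). Going down.

Emit:
move_arm(
  motion=[
    [[-0.07,0.04,0.5],[0,0,0],100],
    [[-0.07,0.04,0.9],[0,0,0],100],
    [[-0.07,0.04,1.2],[0,0,0],100],
    [[-0.07,0.04,1.4],[0,0,0],100],
    [[-0.07,0.04,1.5],[0,0,0],100],
    [[-0.07,0.04,1.5],[0,0,0],100],
    [[-0.07,0.04,1.5],[0,0,0],70],
  ],
)

```text
time_s: 3.78
eef_pos: [0.4827, -0.252, 0.0324]
eef_rot: [0.001, 0.839, 0.544, 0.0]
wrist_force: [-0.8, -0.3, -0.4]
opening: 0.817
```

```bash
python3 - <<'E'
from h import *
o,p,R=pose(); print(o['time_s'],p,o['wrist_force'],o['opening'])
print(delta(np.array([.483,-.251,.031]),tool(66)))
E
```

```text
3.775 [ 0.48273203 -0.25196128  0.03244699] [-0.79666077 -0.28997833 -0.40657591] 0.8168733195397457
(array([ 0.016, -0.002,  0.024]), array([ 0.008,  0.002, -0.004]))
```

Close slowly in stages to feel for uneven contact.

Emit:
move_arm(
  motion=[
    [[0,0,0],[0,0,0],50],
    [[0,0,0],[0,0,0],42],
    [[0,0,0],[0,0,0],38],
    [[0,0,0],[0,0,0],35],
  ],
)

```text
time_s: 4.28
eef_pos: [0.4828, -0.2519, 0.0321]
eef_rot: [0.001, 0.839, 0.544, 0.0]
wrist_force: [2.2, -0.6, 0.4]
opening: 0.35
```

Emit:
move_arm(
  motion=[
    [[0,0,0],[0,0,0],20],
    [[0,0,0],[0,0,0],10],
    [[0,0,0],[0,0,0],10],
    [[0,0,0],[0,0,0],10],
  ],
)

```text
time_s: 4.78
eef_pos: [0.4828, -0.2519, 0.0322]
eef_rot: [0.001, 0.839, 0.544, 0.0]
wrist_force: [2.5, -0.0, 5.2]
opening: 0.334
```

Emit:
move_arm(
  motion=[
    [[0,0,-0.1],[0,0,0],10],
    [[0,0,-0.3],[0,0,0],10],
    [[0,0,-0.8],[0,0,0],10],
    [[0,0,-1.6],[0,0,0],10],
    [[0,0,-2.4],[0,0,0],10],
    [[0,0,-3.0],[0,0,0],10],
    [[0,0,-3.0],[0,0,0],10],
    [[0,0,-3.0],[0,0,0],10],
  ],
)

```text
time_s: 5.78
eef_pos: [0.4813, -0.2508, 0.2103]
eef_rot: [-0.001, 0.839, 0.544, -0.0]
wrist_force: [0.4, 0.3, -3.0]
opening: 0.33
```

```bash
python3 - <<'E'
from h import *
o,p,R=pose(); print(o['time_s'],p,o['wrist_force'],o['torque'],o['opening'])
t=viewer.camera('top');s=viewer.camera('scene'); cv2.imwrite('pics/t1.png',t);cv2.imwrite('pics/s1.png',s)
q=proj('top',[p-[0,0,-.011]])[0];r=proj('scene',[p-[0,0,-.011]])[0];print(q,r)
a=t[int(q[1])-60:int(q[1])+60,int(q[0])-50:int(q[0])+50];b=s[int(r[1])-60:int(r[1])+60,int(r[0])-45:int(r[0])+45]
cv2.imwrite('pics/d.png',cv2.convertScaleAbs(np.hstack([cv2.resize(x,None,fx=4,fy=4,interpolation=cv2.INTER_CUBIC) for x in (a,b)]),alpha=1.6))
E
```

```text
5.775 [ 0.481333   -0.25081739  0.2103404 ] [ 0.36187055  0.32701977 -3.04672632] [-0.00479187  0.02807784  0.01049694] 0.33037568117107513
[375.07685078 216.50959463] [240.84928999 118.30373077]
```

View pics/d.png

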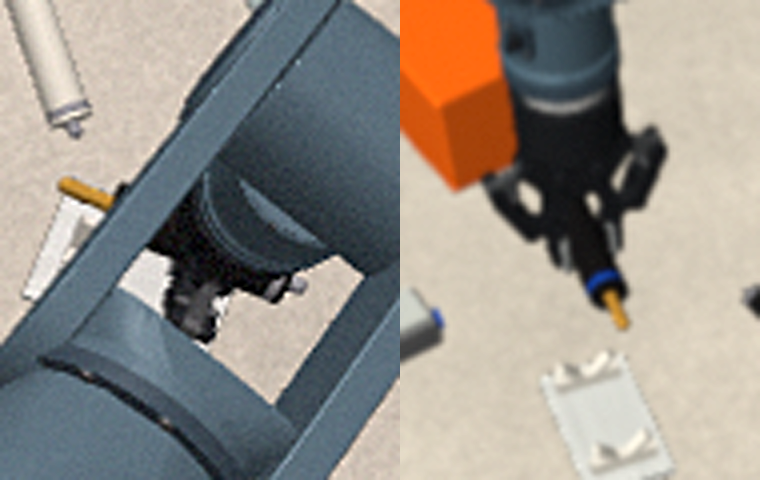

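The roller is held and clear of the cradle. The pin tip shows at (62,184) in the top crop and (626,326) in the scene crop, and the fixed tip at (305,286). Next I'll compare those with the tool pose.

```bash
sed -n 1,9p meas.py > tri.py; python3 - <<'E'
from tri import *
o,p,R=pose()
pt=(62/4+325-.375,184/4+156-.375); ps=(226/4+195-.375,327/4+58-.375)
X=tri(pt,ps); print('pin tri',X,'tool frame mm',1e3*R.inv().apply(X-p))
for n,px in (('top',pt),('scene',ps)):
    for g in (.005,.011,.017):
        Y=atz(n,px,p[2]+g); print(n,g,1e3*R.inv().apply(Y-p).round(4))
ft=(306/4+325-.375,286/4+156-.375)
for g in (.005,.011,.017): print('fix',g,1e3*R.inv().apply(atz('top',ft,p[2]+g)-p).round(4))
E
```

```text
pin tri [ 0.51590614 -0.17196012  0.22020878] tool frame mm [ 86.05139387  -0.28174948 -10.62949024]
top 0.005 [85.4  1.5 -4.9]
top 0.011 [ 85.8   0.2 -10.9]
top 0.017 [ 86.1  -1.2 -16.9]
scene 0.005 [81.6 -2.  -4.9]
scene 0.011 [ 86.7  -0.7 -10.9]
scene 0.017 [ 91.7   0.6 -16.9]
fix 0.005 [-64.7   3.   -5.1]
fix 0.011 [-63.5   1.7 -11.1]
fix 0.017 [-62.3   0.3 -17.1]
```

```bash
cat > plan.py <<'E'
from tri import *
YAW=6.6; MID=np.array([.5158,.231,.095]); G=.011
def target(s,h,tilt,c=0,mid=MID,yaw=YAW,x=0):
    """pin tip at s (toward right) from left floor, h above axis, x offset along mixer x -> TCP pose"""
    Y=np.array([-np.sin(np.radians(yaw)),np.cos(np.radians(yaw)),0]); Xm=np.array([Y[1],-Y[0],0])
    R=tool(90+yaw,tilt); tip=mid+Y*(.075-s)+Xm*x+np.array([0,0,h])
    return tip-R.apply([.086-c,0,-G]),R
def where(mid=MID,yaw=YAW):
    o,p,R=pose(); Y=np.array([-np.sin(np.radians(yaw)),np.cos(np.radians(yaw)),0]); Xm=np.array([Y[1],-Y[0],0])
    tip=p+R.apply([.086,0,-G]); d=tip-mid; f=np.array(o['wrist_force'])
    x=R.as_matrix()[:,0]
    print('t %.2f tip s=%.1f x=%.1f h=%.1f mm tilt=%.1f yaw=%.1f | F y %.1f x %.1f z %.1f'%(o['time_s'],75-1e3*d@Y,1e3*d@Xm,1e3*d[2],-np.degrees(np.arcsin(x[2])),np.degrees(np.arctan2(x[1],x[0]))-90,f@Y,f@Xm,f[2]),'T',np.round(o['torque'],2),'open %.3f'%o['opening'])
E
python3 - <<'E'
from plan import *
for a in ((.025,.06,0),(.025,.06,15),(.025,0,15)): print(delta(*target(*a)),target(*a)[0])
E
```

```text
(array([ 7.049, -2.431,  1.11 ]), array([-0.027, -0.016, -3.83 ])) [0.51993774 0.19523858 0.144     ]
(array([ 7.051, -2.433,  0.732]), array([-0.528, -1.846, -3.804])) [0.51992816 0.1953214  0.16663325]
(array([ 7.05 , -2.429,  1.732]), array([-0.528, -1.846, -3.804])) [0.51992816 0.1953214  0.10663325]
```

Emit:
move_arm(
  motion=[
    [[0.88,-0.3,0],[0,0,-0.5],10],
    [[1.76,-0.6,0],[0,0,-1.0],10],
    [[2.64,-0.9,0],[0,0,-1.45],10],
    [[3.52,-1.2,0],[0,0,-1.9],10],
    [[4.4,-1.5,0.1],[0,0,-2.4],10],
    [[5.3,-1.8,0.1],[0,0,-2.9],10],
    [[6.2,-2.1,0.1],[0,0,-3.4],10],
    [[7.05,-2.43,0.1],[0,0,-3.83],10],
    [[7.05,-2.43,0.1],[0,0,-3.83],10],
    [[7.05,-2.43,0.1],[0,0,-3.83],10],
  ],
)

```text
time_s: 7.12
eef_pos: [0.5204, 0.194, 0.2041]
eef_rot: [-0.001, 0.665, 0.747, -0.001]
wrist_force: [0.4, 0.2, -1.8]
opening: 0.331
```

```bash
python3 - <<'E'
from plan import *
where(); print(delta(*target(.025,.06,15)))
E
```

```text
t 7.12 tip s=26.3 x=0.3 h=120.1 mm tilt=0.0 yaw=6.6 | F y 0.1 x 0.4 z -1.8 T [-0.04 -0.01  0.04] open 0.331
(array([ 0.023, -0.003,  0.625]), array([-0.022, -1.871,  0.009]))
```

Emit:
move_arm(
  motion=[
    [[0,0,0],[0,-0.9,0],10],
    [[0.02,0,0.3],[0,-1.87,0],10],
    [[0.02,0,0.8],[0,-1.87,0],10],
    [[0.02,0,1.1],[0,-1.87,0],10],
    [[0.02,0,1.1],[0,-1.87,0],10],
    [[0.02,0,1.1],[0,-1.87,0],10],
  ],
)

```text
time_s: 7.88
eef_pos: [0.5222, 0.1947, 0.1408]
eef_rot: [0.098, 0.66, 0.74, -0.086]
wrist_force: [0.7, -0.0, -2.6]
opening: 0.33
```

```bash
python3 - <<'E'
from plan import *
where()
t=viewer.camera('top');s=viewer.camera('scene'); cv2.imwrite('pics/t2.png',t);cv2.imwrite('pics/s2.png',s)
a=t[150:260,120:230];b=s[190:300,305:395]
cv2.imwrite('pics/e.png',cv2.convertScaleAbs(np.hstack([cv2.resize(x,None,fx=4,fy=4,interpolation=cv2.INTER_CUBIC) for x in (a,b)]),alpha=1.6))
print(delta(*target(.025,0,15)), delta(*target(.01,0,15)))
E
```

```text
t 7.88 tip s=25.9 x=2.3 h=34.3 mm tilt=15.0 yaw=6.5 | F y -0.1 x 0.7 z -2.6 T [ 0.19 -0.01 -0.02] open 0.330
(array([ 0.157, -0.041,  0.556]), array([ 0.016, -0.008, -0.01 ])) (array([ 0.398, -0.041,  0.491]), array([ 0.016, -0.008, -0.01 ]))
```

View pics/e.png

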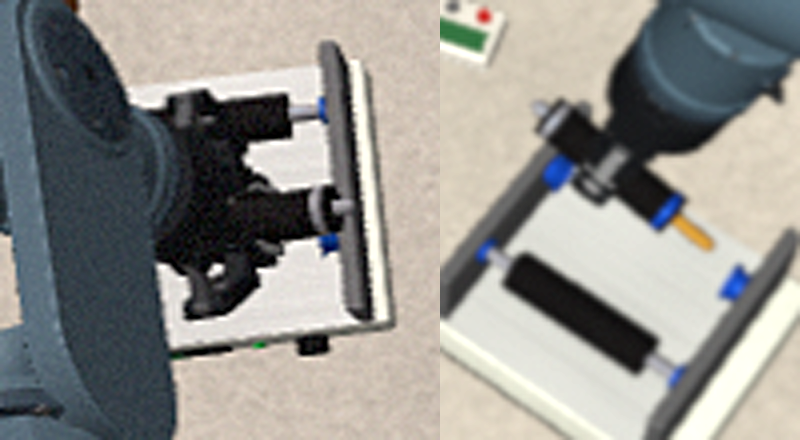

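The scene half shows the pin tip at (710,247), pointing down toward the left cup at (735,283). The fixed end is raised over the right plate. I'll cross-check this against the projections.

```bash
python3 - <<'E'
from plan import *
o,p,R=pose(); where()
tip=p+R.apply([.086,0,-.011]); fx=p+R.apply([-.066,0,-.011])
print('scene tip exp',proj('scene',tip)[0],'seen',(372.1,251.4)); print('top fix exp',proj('top',fx)[0],'seen',(207.1,201.4))
Y=np.array([-np.sin(np.radians(YAW)),np.cos(np.radians(YAW)),0])
for s,n in ((1,'L'),(-1,'R')):
    q=MID+s*Y*.071; print(n,'top',proj('top',q)[0],'scene',proj('scene',q)[0])
E
```

```text
t 7.97 tip s=25.5 x=2.5 h=34.7 mm tilt=14.9 yaw=6.5 | F y -0.8 x -0.3 z -3.2 T [ 0.24 -0.02  0.03] open 0.335
scene tip exp [372.68728877 251.69080608] seen (372.1, 251.4)
top fix exp [208.48887508 200.72002376] seen (207.1, 201.4)
L top [146.39045503 214.63287094] scene [378.24520636 261.38243097]
R top [202.09103723 207.96690178] scene [334.25730221 233.3620573 ]
```

Emit:
move_arm(
  motion=[
    [[0.08,-0.04,0.3],[0,0,0],10],
    [[0.15,-0.04,0.5],[0,0,0],10],
    [[0.15,-0.04,0.56],[0,0,0],10],
    [[0.15,-0.04,0.56],[0,0,0],10],
    [[0.15,-0.04,0.56],[0,0,0],10],
  ],
)

```text
time_s: 8.6
eef_pos: [0.5186, 0.1955, 0.1051]
eef_rot: [0.097, 0.659, 0.74, -0.087]
wrist_force: [-2.5, 3.2, 3.0]
opening: 0.331
```

```bash
python3 - <<'E'
from plan import *
where(); print(delta(*target(.012,-.0005,15)))
E
```

```text
t 8.60 tip s=24.7 x=-1.3 h=-1.4 mm tilt=14.9 yaw=6.6 | F y 3.4 x -2.2 z 3.0 T [ 0.23  0.48 -0.17] open 0.331
(array([ 0.2  ,  0.021, -0.071]), array([-0.002, -0.007,  0.003]))
```

Emit:
move_arm(
  motion=[
    [[-0.03,0,-0.1],[0,0,0],10],
    [[-0.03,0,-0.1],[0,0,0],10],
    [[-0.03,0,-0.1],[0,0,0],10],
  ],
)

```text
time_s: 8.98
eef_pos: [0.519, 0.1946, 0.1112]
eef_rot: [0.097, 0.66, 0.74, -0.087]
wrist_force: [-0.0, -0.6, -3.0]
opening: 0.334
```

```bash
python3 - <<'E'
from plan import *
where()
t=viewer.camera('top');s=viewer.camera('scene'); where(); cv2.imwrite('pics/t3.png',t);cv2.imwrite('pics/s3.png',s)
a=t[160:235,180:230];b=s[190:265,310:400]
cv2.imwrite('pics/f.png',cv2.convertScaleAbs(np.hstack([cv2.resize(x,None,fx=k,fy=k,interpolation=cv2.INTER_CUBIC) for x,k in ((a,5.6),(b,5.6))]),alpha=1.6))
E
```

```text
t 8.97 tip s=25.6 x=-1.0 h=4.6 mm tilt=15.0 yaw=6.6 | F y -0.6 x -0.1 z -3.0 T [ 0.23 -0.03  0.01] open 0.334
t 9.07 tip s=25.5 x=-1.2 h=4.5 mm tilt=15.0 yaw=6.6 | F y -0.5 x -0.5 z -2.6 T [0.21 0.06 0.  ] open 0.328
```

View pics/f.png

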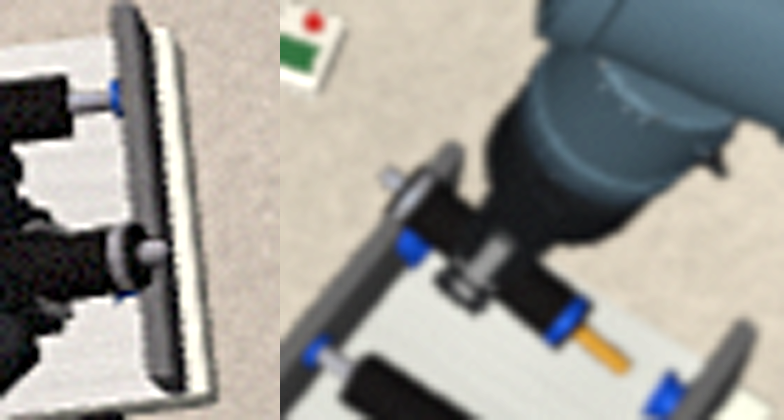

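```bash
python3 - <<'E'
from plan import *
where(); o,p,R=pose()
ft=(152/5.6+180-.4,250/5.6+160-.4); fs=((386-280)/5.6+310-.4,180/5.6+190-.4); ps=((628-280)/5.6+310-.4,369/5.6+190-.4)
X=tri(ft,fs); print('fix tri',X,'tool mm',1e3*R.inv().apply(X-p))
print('exp',proj('top',p+R.apply([-.066,0,-.011]))[0],ft,proj('scene',p+R.apply([-.066,0,-.011]))[0],fs)
print('pin exp',proj('scene',p+R.apply([.086,0,-.011]))[0],ps)
E
```

```text
t 9.07 tip s=25.5 x=-1.2 h=4.5 mm tilt=15.0 yaw=6.6 | F y -0.5 x -0.5 z -2.6 T [0.21 0.06 0.  ] open 0.328
fix tri [0.52713171 0.14105561 0.13891239] tool mm [-59.58246683   2.07197044 -12.89374932]
exp [210.25000248 204.2622658 ] (206.74285714285713, 204.24285714285713) [327.69912632 220.06790471] (328.52857142857147, 221.74285714285713)
pin exp [371.81779412 255.92905429] (371.7428571428572, 255.49285714285716)
```

The contact is explained. At 15° tilt with the pin still 25 mm out, the barrel's underside just touched the right cup's rim, at about 6 N, and it is clear again now. I'll move forward at this height first, then lower.

Emit:
move_arm(
  motion=[
    [[0.06,0.01,-0.016],[0,0,0],10],
    [[0.12,0.02,-0.032],[0,0,0],10],
    [[0.185,0.02,-0.05],[0,0,0],10],
    [[0.185,0.02,-0.05],[0,0,0],10],
    [[0.195,0.02,-0.01],[0,0,0],10],
    [[0.205,0.02,0.025],[0,0,0],10],
    [[0.205,0.02,0.025],[0,0,0],10],
    [[0.205,0.02,0.025],[0,0,0],10],
  ],
)

```text
time_s: 10.07
eef_pos: [0.5188, 0.2064, 0.1066]
eef_rot: [0.097, 0.66, 0.74, -0.087]
wrist_force: [0.2, -0.1, -2.9]
opening: 0.334
```

```bash
python3 - <<'E'
from plan import *
where()
E
```

```text
t 10.07 tip s=13.9 x=0.1 h=0.0 mm tilt=15.0 yaw=6.6 | F y -0.1 x 0.2 z -2.9 T [0.21 0.07 0.08] open 0.334
```

Emit:
move_arm(
  motion=[
    [[0.016,0,-0.004],[0,0,0],10],
    [[0.032,0,-0.009],[0,0,0],10],
    [[0.048,0,-0.013],[0,0,0],10],
    [[0.064,0,-0.017],[0,0,0],10],
    [[0.08,0,-0.022],[0,0,0],10],
    [[0.097,0,-0.026],[0,0,0],10],
    [[0.097,0,-0.026],[0,0,0],10],
  ],
)

```text
time_s: 10.95
eef_pos: [0.5181, 0.2125, 0.1067]
eef_rot: [0.097, 0.659, 0.74, -0.087]
wrist_force: [-0.8, -0.0, -1.7]
opening: 0.333
```

```bash
python3 - <<'E'
from plan import *
where()
E
```

```text
t 10.95 tip s=7.7 x=0.1 h=0.1 mm tilt=15.0 yaw=6.6 | F y 0.1 x -0.8 z -1.7 T [0.27 0.05 0.01] open 0.333
```

Emit:
move_arm(
  motion=[
    [[0.016,0,-0.004],[0,0,0],10],
    [[0.032,0,-0.009],[0,0,0],10],
    [[0.048,0,-0.013],[0,0,0],10],
    [[0.064,0,-0.017],[0,0,0],10],
    [[0.064,0,-0.017],[0,0,0],10],
  ],
)

```text
time_s: 11.58
eef_pos: [0.5176, 0.2165, 0.1067]
eef_rot: [0.097, 0.659, 0.74, -0.087]
wrist_force: [0.1, 0.6, -2.8]
opening: 0.331
```

```bash
python3 - <<'E'
from plan import *
where()
E
```

```text
t 11.57 tip s=3.7 x=0.1 h=0.1 mm tilt=15.0 yaw=6.6 | F y 0.6 x 0.2 z -2.8 T [ 0.2   0.04 -0.03] open 0.331
```

Emit:
move_arm(
  motion=[
    [[0.016,0,-0.004],[0,0,0],10],
    [[0.032,0,-0.009],[0,0,0],10],
    [[0.032,0,-0.009],[0,0,0],10],
  ],
)

```text
time_s: 11.95
eef_pos: [0.5174, 0.2184, 0.1067]
eef_rot: [0.097, 0.659, 0.74, -0.087]
wrist_force: [0.2, 1.0, -2.7]
opening: 0.33
```

Emit:
move_arm(
  motion=[
    [[0.016,0,-0.004],[0,0,0],10],
    [[0.032,0,-0.009],[0,0,0],10],
    [[0.032,0,-0.009],[0,0,0],10],
  ],
)

```text
time_s: 12.32
eef_pos: [0.5172, 0.2198, 0.1068]
eef_rot: [0.097, 0.659, 0.74, -0.087]
wrist_force: [-0.4, -2.6, -1.3]
opening: 0.332
```

Emit:
move_arm(
  motion=[
    [[0.016,0,-0.004],[0,0,0],10],
    [[0.032,0,-0.009],[0,0,0],10],
    [[0.032,0,-0.009],[0,0,0],10],
  ],
)

```text
time_s: 12.7
eef_pos: [0.5169, 0.222, 0.1067]
eef_rot: [0.097, 0.659, 0.74, -0.087]
wrist_force: [0.2, -4.3, -2.5]
opening: 0.333
```

```bash
python3 - <<'E'
from plan import *
where()
E
```

```text
t 12.70 tip s=-1.9 x=0.1 h=0.1 mm tilt=15.0 yaw=6.6 | F y -4.3 x -0.3 z -2.5 T [-0.61 -0.14  0.06] open 0.333
```

The pin has met the cup floor at about s=0, with the force building as the spring's does. From here I push along the roller's axis.

Emit:
move_arm(
  motion=[
    [[0.017,0,0],[0,0,0],10],
    [[0.033,0,0],[0,0,0],10],
    [[0.05,0,0],[0,0,0],10],
    [[0.067,0,0],[0,0,0],10],
    [[0.067,0,0],[0,0,0],10],
  ],
)

```text
time_s: 13.32
eef_pos: [0.5166, 0.2255, 0.1058]
eef_rot: [0.098, 0.659, 0.74, -0.087]
wrist_force: [0.9, -7.8, -1.3]
opening: 0.33
```

```bash
python3 - <<'E'
from plan import *
where()
E
```

```text
t 13.32 tip s=-5.4 x=0.1 h=-0.9 mm tilt=15.0 yaw=6.6 | F y -7.8 x 0.0 z -1.3 T [-0.91 -0.16  0.02] open 0.330
```

Emit:
move_arm(
  motion=[
    [[0.017,0,0],[0,0,0],10],
    [[0.033,0,0],[0,0,0],10],
    [[0.05,0,0],[0,0,0],10],
    [[0.05,0,0],[0,0,0],10],
  ],
)

```text
time_s: 13.82
eef_pos: [0.5163, 0.228, 0.1051]
eef_rot: [0.098, 0.659, 0.74, -0.087]
wrist_force: [1.4, -8.5, -0.9]
opening: 0.327
```

```bash
python3 - <<'E'
from plan import *
where()
E
```

```text
t 13.82 tip s=-7.9 x=0.1 h=-1.7 mm tilt=15.1 yaw=6.6 | F y -8.6 x 0.4 z -0.9 T [-1.14 -0.12 -0.01] open 0.327
```

```bash
cat >> plan.py <<'E'
def avg(n=10):
    Fs=[];Ps=[]
    for i in range(n):
        viewer.camera('top'); o,p,R=pose(); Fs.append(np.r_[R.inv().apply(np.array(o['wrist_force'])+[0,0,2.75]),o['wrist_force']]); Ps.append(p)
    m=np.mean(Fs,0); e=np.std(Fs,0)/n**.5; print('F tool',m[:3].round(2),'world',m[3:].round(2),'se',e[:3].round(2),'p sd mm',(1e3*np.std(Ps,0)).round(2)); where()
E
python3 -c "
from plan import *
avg()"
```

```text
F tool [-8.14  0.    0.75] world [ 0.93 -8.   -1.36] se [0.15 0.18 0.16] p sd mm [0.01 0.02 0.01]
t 14.32 tip s=-7.9 x=0.1 h=-1.7 mm tilt=15.1 yaw=6.6 | F y -7.7 x -0.3 z -1.6 T [-1.12 -0.11  0.01] open 0.327
```

Emit:
move_arm(
  motion=[
    [[0.017,0,0],[0,0,0],10],
    [[0.033,0,0],[0,0,0],10],
    [[0.05,0,0],[0,0,0],10],
    [[0.067,0,0],[0,0,0],10],
    [[0.067,0,0],[0,0,0],10],
  ],
)

```text
time_s: 14.95
eef_pos: [0.5159, 0.2314, 0.1041]
eef_rot: [0.098, 0.659, 0.74, -0.088]
wrist_force: [0.1, -10.6, -0.7]
opening: 0.327
```

```bash
python3 -c "
from plan import *
avg()"
```

```text
F tool [-10.41   0.05   0.78] world [  1.23 -10.18  -0.79] se [0.22 0.18 0.13] p sd mm [0.01 0.01 0.02]
t 15.45 tip s=-11.2 x=0.2 h=-2.7 mm tilt=15.1 yaw=6.6 | F y -10.0 x 0.1 z -0.7 T [-1.46 -0.08 -0.04] open 0.328
```

```bash
python3 - <<'E'
from plan import *
for th,c in ((15,.0123),(12.5,.0123),(10,.0123),(7.5,.0123),(5,.0123),(2.5,.0123),(0,.0123)):
    print(th,*delta(*target(-.0003,0.0,th,c,x=.0002)))
E
```

```text
15 [0.018 0.001 0.007] [-0.005  0.015  0.   ]
12.5 [0.027 0.001 0.06 ] [-0.005  0.328 -0.   ]
10 [0.039 0.001 0.113] [-0.005  0.64  -0.   ]
7.5 [0.052 0.001 0.165] [-0.005  0.953 -0.   ]
5 [0.069 0.001 0.217] [-0.005  1.265 -0.   ]
2.5 [0.087 0.001 0.268] [-0.005  1.578 -0.   ]
0 [0.108 0.001 0.318] [-5.00e-03  1.89e+00 -1.00e-03]
```

Emit:
move_arm(
  motion=[
    [[0.018,0,0.007],[0,0.015,0],10],
    [[0.022,0,0.033],[0,0.17,0],10],
    [[0.027,0,0.06],[0,0.33,0],10],
    [[0.033,0,0.086],[0,0.485,0],10],
    [[0.039,0,0.113],[0,0.64,0],10],
    [[0.039,0,0.113],[0,0.64,0],10],
  ],
)

```text
time_s: 16.2
eef_pos: [0.5159, 0.2314, 0.0968]
eef_rot: [0.065, 0.663, 0.744, -0.058]
wrist_force: [1.1, -11.8, -0.4]
opening: 0.328
```

```bash
python3 - <<'E'
from plan import *
avg()
for th,c in ((10,.0123),(8,.0123),(6,.0123),(4,.0123),(2,.0123),(0,.0123)):
    print(th,*delta(*target(-.0003,0.0,th,c,x=.0002)))
E
```

```text
F tool [-11.24  -0.25   0.27] world [  1.03 -11.07  -1.06] se [0.17 0.13 0.17] p sd mm [0.01 0.05 0.01]
t 16.70 tip s=-12.2 x=0.2 h=-2.2 mm tilt=10.0 yaw=6.6 | F y -10.8 x -0.8 z -1.1 T [-1.57 -0.16  0.06] open 0.332
10 [ 0.003 -0.    -0.002] [-0.004  0.002  0.   ]
8 [ 0.01  -0.     0.041] [-0.004  0.252  0.   ]
6 [ 0.019 -0.     0.083] [-0.004  0.502 -0.   ]
4 [ 0.029 -0.     0.125] [-0.004  0.752 -0.   ]
2 [ 0.041 -0.     0.167] [-0.004  1.002 -0.   ]
0 [ 0.054 -0.     0.209] [-0.004  1.252 -0.   ]
```

Emit:
move_arm(
  motion=[
    [[0.005,0,0.02],[0,0.125,0],10],
    [[0.01,0,0.041],[0,0.25,0],10],
    [[0.014,0,0.062],[0,0.375,0],10],
    [[0.019,0,0.083],[0,0.5,0],10],
    [[0.019,0,0.083],[0,0.5,0],10],
  ],
)

```text
time_s: 17.32
eef_pos: [0.5159, 0.2317, 0.0916]
eef_rot: [0.039, 0.664, 0.746, -0.035]
wrist_force: [1.3, -11.3, -1.2]
opening: 0.331
```

```bash
python3 - <<'E'
from plan import *
avg(6)
for th,c in ((6,.0123),(4,.0123),(2,.0123),(0,.0123)):
    print(th,*delta(*target(-.0003,0.0,th,c,x=.0002)))
E
```

```text
F tool [-11.32   0.18  -0.05] world [  1.48 -11.16  -1.51] se [0.16 0.17 0.12] p sd mm [0.01 0.04 0.01]
t 17.62 tip s=-12.5 x=0.2 h=-1.4 mm tilt=6.0 yaw=6.6 | F y -10.6 x -0.3 z -1.6 T [-1.71 -0.16 -0.01] open 0.327
6 [ 0.    -0.    -0.002] [-0.003  0.002  0.001]
4 [ 0.007 -0.     0.041] [-0.003  0.252  0.001]
2 [ 0.016 -0.     0.083] [-0.003  0.502  0.001]
0 [ 0.026 -0.     0.125] [-0.003  0.752  0.001]
```

Emit:
move_arm(
  motion=[
    [[0.003,0,0.02],[0,0.125,0],10],
    [[0.007,0,0.041],[0,0.25,0],10],
    [[0.007,0,0.041],[0,0.25,0],10],
  ],
)

```text
time_s: 18.0
eef_pos: [0.5159, 0.2319, 0.089]
eef_rot: [0.026, 0.665, 0.746, -0.023]
wrist_force: [1.1, -11.4, -2.8]
opening: 0.336
```

Emit:
move_arm(
  motion=[
    [[0.004,0,0.021],[0,0.125,0],10],
    [[0.009,0,0.042],[0,0.25,0],10],
    [[0.009,0,0.042],[0,0.25,0],10],
  ],
)

```text
time_s: 18.38
eef_pos: [0.5158, 0.2322, 0.0863]
eef_rot: [0.013, 0.665, 0.746, -0.012]
wrist_force: [1.3, -11.6, -1.1]
opening: 0.332
```

```bash
python3 - <<'E'
from plan import *
avg(6)
for th,c in ((2,.0123),(0,.0123)): print(th,*delta(*target(-.0003,0.0,th,c,x=.0002)))
E
```

```text
F tool [-11.45  -0.18   0.68] world [  1.14 -11.41  -3.03] se [0.17 0.15 0.14] p sd mm [0.02 0.04 0.02]
t 18.68 tip s=-12.7 x=0.2 h=-0.6 mm tilt=2.0 yaw=6.6 | F y -12.0 x -0.5 z -2.9 T [-1.77 -0.22  0.03] open 0.331
2 [-0.001 -0.001 -0.002] [-0.002  0.003  0.001]
0 [ 0.006 -0.001  0.041] [-0.002  0.253  0.001]
```

Emit:
move_arm(
  motion=[
    [[0.001,0,0.02],[0,0.125,0],10],
    [[0.003,0,0.041],[0,0.25,0],10],
    [[0.003,0,0.041],[0,0.25,0],10],
  ],
)

```text
time_s: 19.05
eef_pos: [0.5158, 0.2323, 0.0838]
eef_rot: [-0.0, 0.665, 0.747, -0.0]
wrist_force: [1.6, -11.4, -3.5]
opening: 0.331
```

```bash
python3 - <<'E'
from plan import *
avg(6)
s=viewer.camera('scene');t=viewer.camera('top')
a=t[175:235,175:225];b=s[205:280,310:400]
a=cv2.resize(a,(375,450),interpolation=cv2.INTER_CUBIC); b=cv2.resize(b,None,fx=4.7,fy=6,interpolation=cv2.INTER_CUBIC)
cv2.imwrite('pics/g.png',cv2.convertScaleAbs(np.hstack([a,b]),alpha=1.6))
E
```

```text
F tool [-11.48  -0.22   0.62] world [  1.1  -11.43  -3.37] se [0.11 0.27 0.16] p sd mm [0.01 0.04 0.01]
t 19.35 tip s=-12.5 x=0.2 h=-0.1 mm tilt=0.0 yaw=6.6 | F y -11.5 x -0.3 z -2.6 T [-1.85 -0.23  0.  ] open 0.334
```

View pics/g.png

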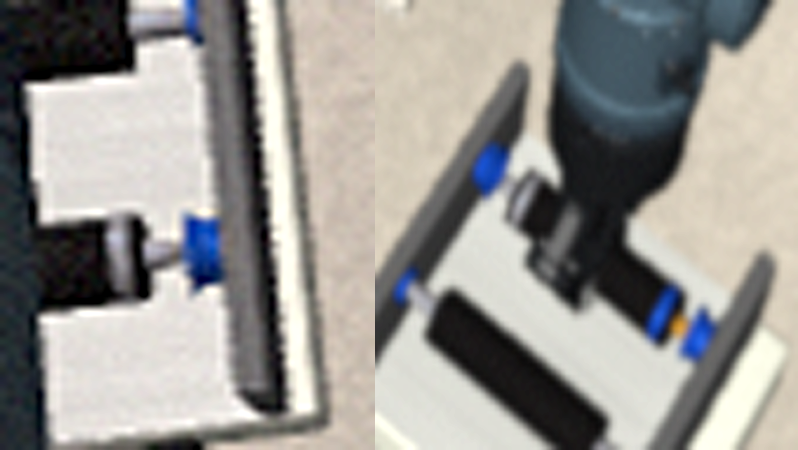

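The roller is now level. The pin is in the left cup and the stub, at (178,255), faces the right cup at (203,252). Easing back.

Emit:
move_arm(
  motion=[
    [[-0.02,0,0],[0,0,0],10],
    [[-0.04,0,0],[0,0,0],10],
    [[-0.06,0,0],[0,0,0],10],
    [[-0.08,0,0],[0,0,0],10],
    [[-0.08,0,0],[0,0,0],10],
  ],
)

```text
time_s: 20.08
eef_pos: [0.5163, 0.2282, 0.0839]
eef_rot: [-0.0, 0.665, 0.747, 0.0]
wrist_force: [1.2, -9.5, -3.4]
opening: 0.332
```

```bash
python3 - <<'E'
from plan import *
avg(4)
E
```

```text
F tool [-8.82 -0.13  0.19] world [ 0.89 -8.78 -2.94] se [0.06 0.26 0.09] p sd mm [0.   0.02 0.01]
t 20.27 tip s=-8.2 x=0.2 h=-0.1 mm tilt=-0.0 yaw=6.6 | F y -8.7 x 0.5 z -2.8 T [-1.44 -0.09 -0.  ] open 0.333
```

Emit:
move_arm(
  motion=[
    [[-0.017,0,0],[0,0,0],10],
    [[-0.033,0,0],[0,0,0],10],
    [[-0.05,0,0],[0,0,0],10],
    [[-0.05,0,0],[0,0,0],10],
  ],
)

```text
time_s: 20.78
eef_pos: [0.5166, 0.2256, 0.0839]
eef_rot: [-0.0, 0.665, 0.747, 0.0]
wrist_force: [0.5, -7.6, -2.9]
opening: 0.329
```

```bash
python3 - <<'E'
from plan import *
avg(4)
E
```

```text
F tool [-7.23 -0.51  0.35] world [ 0.33 -7.24 -3.11] se [0.14 0.21 0.12] p sd mm [0.02 0.02 0.01]
t 20.98 tip s=-5.6 x=0.2 h=0.0 mm tilt=-0.1 yaw=6.6 | F y -6.9 x -1.0 z -2.9 T [-1.23 -0.15 -0.  ] open 0.331
```

Emit:
move_arm(
  motion=[
    [[-0.017,0,0],[0,0,0],10],
    [[-0.033,0,0],[0,0,0],10],
    [[-0.033,0,0],[0,0,0],10],
    [[-0.033,0,0],[0,0,0],10],
  ],
)

```text
time_s: 21.48
eef_pos: [0.5168, 0.2239, 0.0839]
eef_rot: [-0.001, 0.665, 0.747, 0.001]
wrist_force: [0.8, -6.7, -2.8]
opening: 0.335
```

Emit:
move_arm(
  motion=[
    [[-0.017,0,0],[0,0,0],10],
    [[-0.017,0,0],[0,0,0],10],
  ],
)

```text
time_s: 21.72
eef_pos: [0.5169, 0.223, 0.084]
eef_rot: [-0.001, 0.665, 0.747, 0.001]
wrist_force: [1.4, -5.6, -3.4]
opening: 0.336
```

```bash
python3 - <<'E'
from plan import *
avg(5)
E
```

```text
F tool [-6.01 -0.26  0.13] world [ 0.44 -6.   -2.89] se [0.08 0.08 0.33] p sd mm [0.01 0.01 0.01]
t 21.98 tip s=-3.0 x=0.1 h=0.1 mm tilt=-0.1 yaw=6.6 | F y -6.1 x -0.2 z -2.5 T [-0.94 -0.13  0.01] open 0.332
```

Emit:
move_arm(
  motion=[
    [[-0.017,0,0],[0,0,0],10],
    [[-0.017,0,0],[0,0,0],10],
  ],
)

```text
time_s: 22.22
eef_pos: [0.517, 0.2221, 0.084]
eef_rot: [-0.001, 0.665, 0.747, 0.001]
wrist_force: [0.7, -5.0, -3.6]
opening: 0.334
```

```bash
python3 -c "
from plan import *
avg(5)"
```

```text
F tool [-5.08  0.01  0.75] world [ 0.6  -5.04 -3.51] se [0.12 0.28 0.19] p sd mm [0.01 0.01 0.01]
t 22.48 tip s=-2.1 x=0.1 h=0.1 mm tilt=-0.1 yaw=6.6 | F y -4.6 x -0.9 z -4.3 T [-0.86 -0.08  0.01] open 0.330
```

Emit:
move_arm(
  motion=[
    [[-0.01,0,0],[0,0,0],10],
    [[-0.015,0,0],[0,0,0],10],
    [[-0.015,0,0],[0,0,0],10],
  ],
)

```text
time_s: 22.85
eef_pos: [0.517, 0.2216, 0.0841]
eef_rot: [-0.001, 0.665, 0.747, 0.001]
wrist_force: [1.1, -4.2, -3.6]
opening: 0.33
```

```bash
python3 -c "
from plan import *
avg(5)"
```

```text
F tool [-5.12  0.27  0.72] world [ 0.85 -5.05 -3.48] se [0.27 0.23 0.34] p sd mm [0.01 0.01 0.  ]
t 23.10 tip s=-1.5 x=0.1 h=0.3 mm tilt=-0.1 yaw=6.6 | F y -4.9 x -0.0 z -2.3 T [-0.88 -0.13 -0.01] open 0.336
```

Emit:
move_arm(
  motion=[
    [[-0.012,0,0],[0,0,0],10],
    [[-0.012,0,0],[0,0,0],10],
    [[-0.012,0,0],[0,0,0],10],
  ],
)

```text
time_s: 23.48
eef_pos: [0.5171, 0.221, 0.0841]
eef_rot: [-0.001, 0.665, 0.747, 0.001]
wrist_force: [0.8, -4.4, -3.4]
opening: 0.334
```

```bash
python3 -c "
from plan import *
avg(5)"
```

```text
F tool [-4.53  0.08  1.02] world [ 0.6  -4.49 -3.78] se [0.12 0.23 0.22] p sd mm [0.01 0.01 0.01]
t 23.73 tip s=-0.8 x=0.1 h=0.3 mm tilt=-0.2 yaw=6.6 | F y -4.4 x -0.5 z -4.2 T [-0.75 -0.15 -0.05] open 0.331
```

Emit:
move_arm(
  motion=[
    [[0,0,0.017],[0,0,0],10],
    [[0,0,0.017],[0,0,0],10],
    [[0,0,0.017],[0,0,0],10],
  ],
)

```text
time_s: 24.1
eef_pos: [0.5172, 0.221, 0.0833]
eef_rot: [-0.001, 0.665, 0.747, 0.001]
wrist_force: [-0.2, -4.4, -0.4]
opening: 0.331
```

```bash
python3 -c "
from plan import *
avg(5)"
```

```text
F tool [-4.91 -0.68 -1.89] world [-0.11 -4.96 -0.88] se [0.23 0.17 0.19] p sd mm [0.02 0.01 0.03]
t 24.35 tip s=-0.9 x=0.2 h=-0.6 mm tilt=-0.2 yaw=6.6 | F y -5.5 x -0.4 z -0.3 T [-0.69  0.03 -0.01] open 0.329
```

Emit:
move_arm(
  motion=[
    [[-0.012,0,0],[0,0,0],10],
    [[-0.012,0,0],[0,0,0],10],
    [[-0.012,0,0],[0,0,0],10],
  ],
)

```text
time_s: 24.72
eef_pos: [0.5172, 0.2207, 0.0832]
eef_rot: [-0.001, 0.665, 0.747, 0.001]
wrist_force: [-0.5, 0.8, 0.4]
opening: 0.332
```

```bash
python3 -c "
from plan import *
avg(5)"
```

```text
F tool [ 0.59 -0.4  -2.3 ] world [-0.46  0.53 -0.45] se [0.28 0.19 0.28] p sd mm [0.02 0.02 0.02]
t 24.98 tip s=-0.5 x=0.1 h=-0.6 mm tilt=-0.2 yaw=6.6 | F y 1.4 x 0.3 z -1.5 T [0.16 0.11 0.01] open 0.335
```

The axial force has dropped to about 0 and the weight is carried by the cups, so both ends are seated. Letting go gently.

Emit:
move_arm(
  motion=[
    [[0,0,0],[0,0,0],36],
    [[0,0,0],[0,0,0],40],
    [[0,0,0],[0,0,0],50],
    [[0,0,0],[0,0,0],60],
    [[0,0,0],[0,0,0],60],
    [[0,0,0],[0,0,0],60],
  ],
)

```text
time_s: 25.72
eef_pos: [0.5172, 0.2202, 0.0831]
eef_rot: [-0.001, 0.665, 0.747, 0.001]
wrist_force: [0.4, -0.8, -0.5]
opening: 0.597
```

```bash
python3 -c "
from plan import *
avg(3)"
```

```text
F tool [ 0.41  0.14 -2.74] world [ 0.1   0.41 -0.01] se [0.3  0.31 0.3 ] p sd mm [0.01 0.01 0.  ]
t 25.88 tip s=-0.1 x=0.1 h=-0.7 mm tilt=-0.2 yaw=6.6 | F y 0.8 x -0.4 z 0.5 T [0.01 0.02 0.01] open 0.599
```

Released with no residual force. Retracting straight up, then back toward the robot side.

Emit:
move_arm(
  motion=[
    [[0,0,-0.1],[0,0,0],60],
    [[0,0,-0.3],[0,0,0],60],
    [[0,0,-0.8],[0,0,0],60],
    [[0,0,-1.5],[0,0,0],60],
    [[0,0,-2.3],[0,0,0],60],
    [[0,0,-3.0],[0,0,0],60],
    [[-1.0,0,-3.0],[0,0,0],60],
    [[-2.0,-0.7,-3.0],[0,0,0],60],
    [[-3.0,-1.4,-3.0],[0,0,0],60],
    [[-3.0,-1.4,-3.0],[0,0,0],60],
  ],
)

```text
time_s: 27.12
eef_pos: [0.4532, 0.0291, 0.2636]
eef_rot: [-0.0, 0.666, 0.746, 0.001]
wrist_force: [1.2, -1.0, -0.1]
opening: 0.604
```

```bash
python3 - <<'E'
from plan import *
where()
t=viewer.camera('top');s=viewer.camera('scene'); cv2.imwrite('pics/t9.png',t)
a=t[155:245,130:230];b=s[200:320,295:405]
cv2.imwrite('pics/z.png',cv2.convertScaleAbs(np.hstack([cv2.resize(x,(400,400),interpolation=cv2.INTER_CUBIC) for x in (a,b)]),alpha=1.6))
E
```

```text
t 27.12 tip s=182.4 x=-85.2 h=179.7 mm tilt=-0.1 yaw=6.5 | F y -1.1 x 1.1 z -0.1 T [ 0.   -0.01  0.  ] open 0.604
```

View pics/z.png

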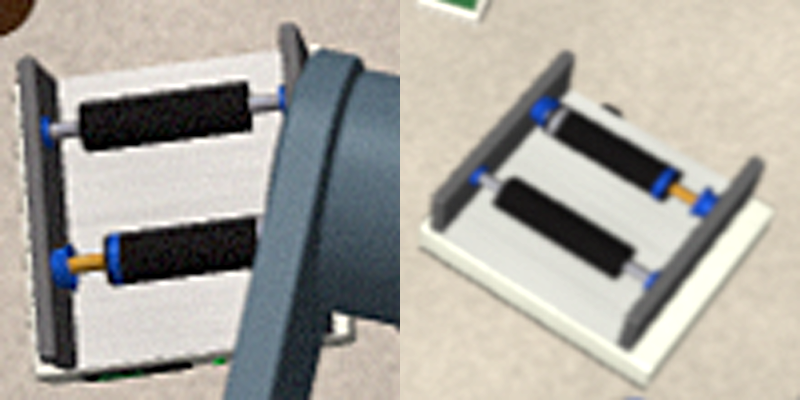

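The picture shows the roller hanging level between both blue cups. In the scene half the pin is in the left cup at (705,203), and the stub end is close up against the right cup at (545,110). The arm is clear of everything, so I'm handing in.

```bash
python3 -c "
from h import *
print(workorder.hand_in())"
```

```text
the job is handed in; nothing more can be done
None
```

The roller is refitted in the empty front bay, with its spring pin in the left cup and its stub in the right. It hangs level and is let go, and I handed the job in after about 27 s on the robot's clock.

- **Fitting:** I brought the pin into the left cup at a 15° tilt and found its floor by feel. I pushed along the roller's axis until the spring gave about 12.5 mm (about 11.3 N), short of its 14 mm stop, then swung the other end down.
- **Easing back:** I backed the roller off until the push along the axis fell from about 5 N to about 0, which means the stub had reached the right cup's floor. The cups carried the weight before I opened the gripper.
- **Last checks:** After letting go, the forces were within sensor noise. The final picture shows both ends in their cups and the gripper well clear.
- **Unplanned contact:** During the first descent the underside of the barrel touched the right end of the bay, most likely the cup's rim, with about 6 N. I lifted off at once and came in by a higher path.
- **Disagreement:** While easing back, the spring travel worked out from force was about 1 mm more than from position. It may have come from the roller slipping slightly in the grip or from sensor noise. I went by force there.
- **Not checked:** I did not check the bystander objects one by one in a last picture; no unexplained contact showed on the way.

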